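# Free a control box's gasket and hold its lid open

### The job

The lid of the grey control enclosure sticks to its gasket: take the screwdriver out of the wooden block, put its tip down into the groove in front of the lid and run it slowly (about 3 cm a second) along the whole groove from the groove's left end to its right end as the robot sees it, then stand the screwdriver back in the hole of the block and let it go. Then raise the lid by its steel bar handle to about 50 degrees from closed and keep holding it there for the inspection of the box inside: the lid falls shut by itself, so finish while still holding it by the handle. Leave the roll of black tape and the white bottle where they stand.

Things in the scene. Friction and masses are not known exactly. Their poses are not given: they have to be found in the camera images.
- enclosure: Grey control enclosure, fixed, 170 (x) x 180 (y) x 70 mm tall. Origin: centre of underside; x from its front (glands, lamps; robot side) to its back, y to its left, z up. Across its top in front of the lid, along y, a straight groove 12 mm wide, 120 long, 9 deep (rim z 70, black floor z 61), closed at both ends, centred at x -49, y 0. Its back wall is the edge of the closed lid.
- groove_left (a point): Middle of the groove's left end (end wall, +y side), at the level of the rim: enclosure (-49, 60, 70) mm.
- groove_right (a point): Middle of the groove's right end (end wall, -y side), at the level of the rim: enclosure (-49, -60, 70) mm.
- lid (a joint): Hinge of the enclosure's lid, rad: 0 closed (as at the start), grows as its front edge rises; 50 degrees is 0.873. The lid (grey plate 126 x 180 x 6 mm, about 0.3 kg with its handle) hinges along its back edge, has no stay or spring, and falls shut when let go from there.
- lid_hinge (a point): Point on the lid's hinge line, in the middle of its back edge: enclosure (81, 0, 64) mm. The hinge line runs along the enclosure's y; the point turns with the lid.
- lid_bar (a point): Steel bar handle on the lid: round bar, 10 mm diameter, 90 mm long, parallel to the hinge line, on two 8 mm posts 78 mm apart; 29 mm free between bar and lid. Origin: middle of the bar's axis; lid closed: enclosure (-13, 0, 104) mm, 94 mm in front of the hinge line and 40 above it. It turns with the lid; its axes are the enclosure's when closed. The bar can turn between the pads.
- tool_block: Wooden tool block, 60 x 60 x 110 mm tall, fixed to the bench. Origin: centre of its underside. One upright square hole, 12 x 12 mm, 105 mm deep, in the middle of its top.
- tool_block_hole0 (a point): Middle of the mouth of the block's hole, 110 mm above the bench.
- screwdriver: Screwdriver, 199 mm long, 0.09 kg: black handle 28 mm in diameter, 100 long; steel shank 6 mm in diameter, 100 long. It hangs upright, tip down, in the block's hole: the handle's lower end rests on the block's top (tip 10 mm, handle 110 to 209 mm above the bench). Its y axis runs from tip to handle end; its origin is not on its axis: use the two points.
- driver_tip (a point): Tip of the screwdriver's shank, on its axis.
- driver_grip (a point): Where to take the handle: on the screwdriver's axis, 161 mm from the tip and 38 mm below the handle's end.
- tape: Black roll of electrical tape lying flat, 62 x 60 x 19 mm, loose; a bystander. Origin: centre of its underside.
- dose_bottle: White dosing bottle, 42 mm in diameter, 86 mm tall, loose, standing; a bystander. Origin: centre of its underside.

How it is judged:
By the outcome, as a careful person would: the job done as asked, in the order asked, and still so for the second after the job is handed in, while the arm keeps its last pose, push and grip.
It also fails if it takes over 64 s, if anything falls off the work surface, if the arm or the gripper's body presses on something with over 40 N, if the wrist force passes 120 N, or if a joint passes its speed limit or range.

### The arm

A 6-joint arm with a two-finger parallel gripper is mounted at the origin on a cart in front of the work surface, level with it; the furniture and walls round the work are solid. World frame = base frame: x ahead of the robot, y to its left, z up, the work surface at z = 0. Lengths are in m, angles in rad, forces in N, time in s.
With the tool pointing down it reaches from about 0.3 to 1 m from the base axis. Payload 5.1 kg.
Tool frame: the origin (TCP) lies on the centre line of the jaws, within the pads' length; the fingertips stand 25 mm ahead of it and the grasp point (between the pads) lies 6 mm ahead of it; z points along the fingers, y is the line along which they close (so a half turn about z gives the same grasp; the last joint's range is limited). The gripper opens to 95 mm and grips with 3 to 60 N. Pads are 20 mm wide; open, the fingers measure 119 mm over their backs; the gripper's body (75 mm by 180 mm) begins 59 mm behind the grasp point.
Start: joints at [-1.233, 0.124, 1.65, -0, 1.367, -0.083], TCP at [0.265, -0.593, 0.24] pointing down, gripper open.
Joint ranges: [-2.61, 2.61], [-1.02, 2.33], [0.03, 2.71], [-1.35, 4.49], [0.32, 2.68], [-2.91, 2.91]. Speed limits (rad/s): [2.57, 2.57, 3.14, 3.14, 3.14, 3.14].

### API

Orientations are given as a rotation vector (axis times angle).
In Python, from plant import status, cams, job gives the robot as it stands. The module is installed in compiled form; this text tells all that it offers.
- The arm moves only by the tool jog_arm, never from a script. Its argument "targets" is a list of rows, each a list of 5 numbers: the shift along the tool's x, y, z in m, then the turn about the tool's z in degrees, then the opening, from 0 (shut) to 1 (fully open). In form: [[dx, dy, dz, roll, fingers], ...]. A call has 1 to 12 rows; each row shifts and turns the commanded pose from where the row before left it, along the tool's axes as they then stand; what a row does not reach is not made up. A row lasts 1/12 s, in which the tool goes at most 41.7 mm and 7.16 degrees, less where a joint would pass 70% of its speed; a pose out of reach is approached as far as the arm can. A call is refused whole if a number of a shift passes 0.0417 or a number of a turn 7.16, either way. A call with a gripper value outside its range is refused whole. The fingers move at their own pace and stop on an object; "squeeze" is the grip in N (left out, the last holds). Time passes only in rows, so rows that do not move let the fingers close. It gives the time, the measured TCP pose, the force, the opening and the grip force at its end, in the units of the state.
- status.read_state(): the state, without advancing time (a new reading comes with each control period).
- cams.read_camera(name): name is "scene" or "side" or "wrist"; returns (picture, depth): 420x560x3 uint8, red, green, blue; 420x560 float32, m along the optical axis (not along the pixel's ray), 0 where there is no reading.
- cams.camera_params(name): a dict with "fx", "fy", "cx", "cy" (pixels), "rvec" (rotation vector, rad) and "tvec" (3), from world to camera coordinates, as OpenCV has them; the wrist camera has in their place "tool_from_camera" (4x4, takes a point from camera to tool coordinates, whose origin is the TCP and whose axes are the flange's). Camera axes: x right, y down, z forward; pixel columns grow to the right and rows downward; lengths in m; the calibration is good to about 2 mm. A picture is of the moment at which its call begins: read the wrist's pose just before it. camera_params takes no time and is no camera call.
- job.job_done(): hands the job in; it is judged then, once.
Trained networks look in the newest picture that a camera, given by its name, has taken for a name from the list of things; names that differ only in an ending like _2 or _b are one class to them, and where a whole thing is asked for, a point or a joint stands for the part that bears it (a point fixed in the world has none). Each returns a list of dicts, best first, with "conf" (0 to 1); they miss things now and then, are a little off and sometimes report something else, mostly with a low value. They report only what shows in the picture. A call takes as long as a camera call.
- cams.find_in(camera, query): "uv" ([column, row] in pixels, amid what is visible of it).
The state is a dict: "t": time; "joint_pos": joint angles; "qd": joint speeds; "effort": joint torques, N m; "position": TCP position; "orientation": TCP orientation; "force": force on the tool from outside, world axes, zero at the start; "moment": the same for the moment, N m; "gripper_width": opening from 0.0 (shut) to 1.0 (fully open); "gripper_force": force on a finger pad.
Only numpy, scipy, OpenCV 4.12 (cv2) and the standard library are available. Lean on these libraries where they do the work, as an engineer would, in place of code of your own. Each camera call takes 0.05 s, during which the arm holds its last target. There are 200 camera calls.

## Working session

There is one attempt and no reset: what is moved stays moved. The work goes in short steps, Python scripts to look and compute and a tool call to move; the robot and the scene stay as the last step left them, time stands still between calls to the robot, and variables do not carry over. Pictures are saved under pics/ and viewed, at most 10 in all, crops included, and the job is handed in when it is done.

Besides the shell and the picture viewer there is one more tool, called after "Call:" by a JSON object that holds its "op" and its "data". jog_arm: Moves the arm, as the interface text tells. Its arguments: {"type":"object","properties":{"targets":{"type":"array","items":{"type":"array","items":{"type":"number"}}},"squeeze":{"type":"number"}},"required":["targets"]}

```bash
mkdir -p pics; cat > h.py <<'E'
import numpy as np, cv2
from scipy.spatial.transform import Rotation as R
from plant import status, cams, job
def world(name,uv,depth,st=None):
    p=cams.camera_params(name); uv=np.atleast_2d(np.array(uv,float))
    z=depth[uv[:,1].round().astype(int),uv[:,0].round().astype(int)]
    c=np.c_[(uv[:,0]-p['cx'])/p['fx']*z,(uv[:,1]-p['cy'])/p['fy']*z,z]
    if name=='wrist':
        T=np.array(p['tool_from_camera']); c=c@T[:3,:3].T+T[:3,3]
        return R.from_rotvec(st['orientation']).apply(c)+np.array(st['position'])
    return (c-np.array(p['tvec']).ravel())@R.from_rotvec(np.array(p['rvec']).ravel()).as_matrix()
def cloud(name,d,st=None):
    v,u=np.mgrid[0:420,0:560]; uv=np.c_[u.ravel(),v.ravel()]
    return world(name,uv,d,st).reshape(420,560,3)
def save(n,im): cv2.imwrite('pics/'+n+'.png',im[:,:,::-1])
E
python3 - <<'E'
from h import *
np.set_printoptions(precision=4,suppress=True)
s=status.read_state(); print(s['position'],s['orientation'],s['gripper_width'],s['t'])
print(R.from_rotvec(s['orientation']).as_matrix())
for c in ['scene','side']:
    im,d=cams.read_camera(c); save(c+'0',im); np.savez(c+'0.npz',im=im,d=d)
    for q in ['enclosure','lid','tool_block','screwdriver','tape','dose_bottle','lid_bar','groove_left','groove_right','tool_block_hole0','driver_grip']:
        for r in cams.find_in(c,q)[:2]:
            print(c,q,np.array(r['uv']),round(r['conf'],2),world(c,[r['uv']],d)[0])
    P=cloud(c,d); m=d>0
    print('cam',-R.from_rotvec(np.array(cams.camera_params(c)['rvec']).ravel()).inv().apply(np.array(cams.camera_params(c)['tvec']).ravel()))
E
```

```text
[ 0.2653 -0.5928  0.2384] [-3.0703 -0.6557  0.0004] 0.9999422946687874 0.0
[[ 0.9128  0.4085 -0.0007]
 [ 0.4085 -0.9128  0.002 ]
 [ 0.0002 -0.0021 -1.    ]]
scene enclosure [318.6 221.4] 0.65 [ 0.4911 -0.2169  0.07  ]
scene lid [293.1 222.3] 0.68 [ 0.4261 -0.012   0.1699]
scene lid [308.  213.5] 0.61 [ 0.5186 -0.213   0.0839]
scene tool_block [293.6 274.2] 0.88 [0.4123 0.0024 0.0748]
scene tool_block [253.8 248.7] 0.65 [ 0.5581 -0.0604  0.0462]
scene tape [266.5 332.2] 0.97 [ 0.4115  0.0835 -0.0006]
scene dose_bottle [253.6 249.8] 0.56 [ 0.5572 -0.0587  0.0446]
scene lid_bar [316.8 226.7] 0.73 [ 0.4793 -0.1894  0.0711]
scene lid_bar [308.8 209.9] 0.59 [ 0.5158 -0.2113  0.0947]
scene groove_left [316.4 224.4] 0.96 [ 0.4871 -0.2006  0.07  ]
scene groove_right [318.5 225.2] 0.8 [ 0.4856 -0.2078  0.0655]
scene tool_block_hole0 [289.6 273.8] 0.57 [0.4206 0.003  0.0725]
scene tool_block_hole0 [254.7 247.5] 0.19 [ 0.5565 -0.0616  0.0492]
scene driver_grip [293.8 222.5] 0.75 [ 0.4249 -0.0125  0.1697]
scene driver_grip [311.1 212.2] 0.59 [ 0.5132 -0.2179  0.087 ]
cam [0.0844 0.5014 0.4812]
side enclosure [277.9 287.3] 0.73 [ 0.542  -0.2936  0.0697]
side lid [283.3 275.7] 0.71 [ 0.5505 -0.2659  0.0739]
side tool_block [245.1 197.4] 0.76 [ 0.4333 -0.055   0.0921]
side tool_block [244.5 166.9] 0.54 [ 0.4334 -0.0373  0.1751]
side screwdriver [245.  170.5] 0.86 [ 0.4342 -0.0382  0.1648]
side screwdriver [276.3 284.6] 0.7 [ 0.538  -0.2881  0.071 ]
side lid_bar [286.5 275.6] 0.69 [ 0.5572 -0.2649  0.074 ]
side groove_left [276.3 287.2] 0.63 [ 0.5388 -0.2947  0.0712]
side groove_right [278.9 284.9] 0.85 [ 0.5436 -0.2888  0.0718]
side tool_block_hole0 [250.3 201. ] 0.87 [ 0.4452 -0.0519  0.078 ]
side driver_grip [247.  166.6] 0.88 [ 0.439  -0.0348  0.1744]
side driver_grip [250.5 201.4] 0.7 [ 0.4457 -0.0526  0.0772]
cam [ 0.5988 -0.7986  0.8168]
```

View pics/scene0.png

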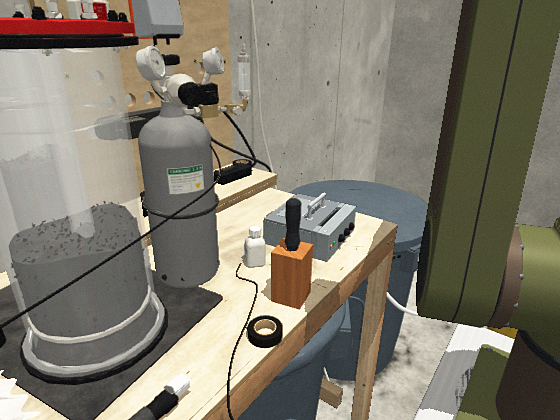

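View pics/side0.png

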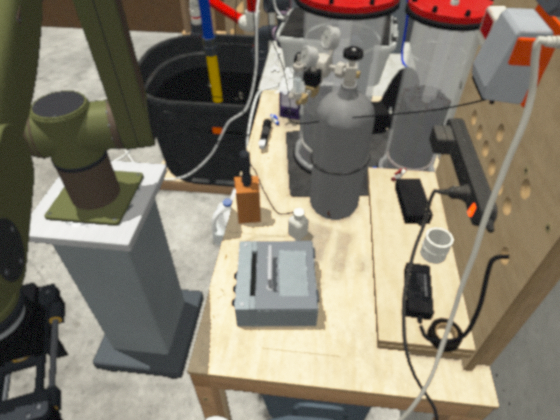

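```bash
python3 - <<'E'
from h import *
np.set_printoptions(precision=4,suppress=True)
A=[]
for c in ['scene','side']:
    z=np.load(c+'0.npz'); P=cloud(c,z['d'])[z['d']>0]
    A.append(P); 
    # block top / sides
    b=P[(abs(P[:,0]-.43)<.06)&(abs(P[:,1]+.02)<.07)]
    t=b[abs(b[:,2]-.11)<.004]; print(c,'blocktop',len(t),t.min(0),t.max(0),cv2.minAreaRect(t[:,:2].astype(np.float32)*1000) if len(t)>5 else '')
    h=b[(b[:,2]>.125)&(b[:,2]<.2)]
    from scipy.optimize import least_squares
    r=least_squares(lambda p:np.hypot(h[:,0]-p[0],h[:,1]-p[1])-.014,h[:,:2].mean(0),loss='soft_l1',f_scale=.002); print('handle',len(h),r.x,'top',b[:,2].max())
    e=P[(abs(P[:,0]-.55)<.2)&(P[:,1]<-.08)&(P[:,1]>-.45)]
    t=e[abs(e[:,2]-.07)<.004]; print('enc top',len(t),cv2.minAreaRect(t[:,:2].astype(np.float32)*1000), t.min(0),t.max(0))
    k=e[(e[:,2]>.098)&(e[:,2]<.113)]; print('bar',len(k),k.min(0),k.max(0))
    if len(k)>5: print(k.mean(0),cv2.minAreaRect(k[:,:2].astype(np.float32)*1000))
E
```

```text
scene blocktop 482 [ 0.3984 -0.0592  0.1061] [0.4706 0.0114 0.1138] ((434.4218444824219, -23.19092559814453), (60.79208755493164, 63.944759368896484), 12.871559143066406)
handle 532 [ 0.4207 -0.0036] top 0.20889105360251212
enc top 1803 ((599.29443359375, -229.2176055908203), (281.66888427734375, 329.46881103515625), 82.56697082519531) [ 0.4401 -0.3901  0.066 ] [ 0.7464 -0.0818  0.074 ]
bar 94 [ 0.5109 -0.2998  0.0983] [ 0.5303 -0.2087  0.1099]
[ 0.5189 -0.2489  0.1062] ((521.1162109375, -254.2703094482422), (10.438053131103516, 92.47952270507812), 6.693213939666748)
side blocktop 330 [ 0.3995 -0.0598  0.1061] [0.4678 0.0091 0.1139] ((434.17388916015625, -26.770183563232422), (59.92829132080078, 60.956546783447266), 11.889214515686035)
handle 253 [ 0.4325 -0.0224] top 0.21174729327457129
enc top 4995 ((593.6691284179688, -241.29061889648438), (305.041015625, 316.10491943359375), 1.1709749698638916) [ 0.44   -0.3962  0.066 ] [ 0.7494 -0.0839  0.074 ]
bar 178 [ 0.5113 -0.3025  0.1009] [ 0.5307 -0.2139  0.1129]
[ 0.5216 -0.2603  0.1084] ((521.39794921875, -257.9021911621094), (8.712169647216797, 89.86075592041016), 7.381330966949463)
```

The scene picture shows the block with the screwdriver near (292,245) and the enclosure with its bar near (310,212). The side picture shows the enclosure at (277,280) and the block at (246,195). The bar is at about (0.521, -0.256) with yaw about 7°, and the block is at (0.434, -0.025). I'll move above and look with the wrist camera.

Call:
{"op": "jog_arm", "data": {"targets": [[0.0256, -0.0205, -0.0092, 0, 1], [0.0256, -0.0205, -0.0092, 0, 1], [0.0256, -0.0205, -0.0092, 0, 1], [0.0256, -0.0205, -0.0092, 0, 1], [0.0256, -0.0205, -0.0092, 0, 1], [0.0256, -0.0205, -0.0092, 0, 1], [0.0256, -0.0205, -0.0092, 0, 1], [0.0256, -0.0205, -0.0092, 0, 1], [0.0256, -0.0205, -0.0092, 0, 1], [0.0256, -0.0205, -0.0092, 0, 1], [0.0256, -0.0205, -0.0092, 0, 1], [0.0256, -0.0205, -0.0092, 0, 1]]}}

```text
t: 2.2
position: [0.4458, -0.2417, 0.3508]
orientation: [3.072, 0.656, 0.001]
force: [1.1, -0.6, 0.4]
gripper_width: 0.999
gripper_force: 0.0
```

Call:
{"op": "jog_arm", "data": {"targets": [[0, 0, 0, -6.6, 0.6], [0, 0, 0, -6.6, 0.6], [0, 0, 0, -6.6, 0.6], [0, 0, 0, -6.6, 0.6], [0, 0, 0, -6.6, 0.6], [0, 0, 0, -6.6, 0.6], [0, 0, 0, -6.6, 0.6], [0, 0, 0, -6.6, 0.6], [0, 0, 0, -6.6, 0.6], [0, 0, 0, -6.6, 0.6], [0, 0, 0, -6.6, 0.6], [0, 0, 0, 0, 0.6]]}}

```text
t: 3.2
position: [0.4454, -0.2432, 0.3501]
orientation: [2.085, 2.349, 0.0]
force: [-0.9, -1.1, 0.1]
gripper_width: 0.599
gripper_force: 0.0
```

```bash
python3 - <<'E'
from h import *
np.set_printoptions(precision=4,suppress=True)
s=status.read_state(); print(s['t'],s['position'],np.array(s['joint_pos']))
print(R.from_rotvec(s['orientation']).as_matrix())
im,d=cams.read_camera('wrist'); save('w1',im); np.savez('w1.npz',im=im,d=d,pos=s['position'],o=s['orientation'])
print(np.array(cams.camera_params('wrist')['tool_from_camera']))
for q in ['lid_bar','groove_left','groove_right','screwdriver','tool_block','driver_grip','dose_bottle']:
    for r in cams.find_in('wrist',q)[:2]: print(q,np.array(r['uv']),round(r['conf'],2),world('wrist',[r['uv']],d,s)[0])
P=cloud('wrist',d,s)[d>0]
e=P[(abs(P[:,0]-.55)<.15)&(P[:,1]<-.08)&(P[:,1]>-.45)]
k=e[(e[:,2]>.1)&(e[:,2]<.118)]
if len(k)>20: print('bar',len(k),k.min(0),k.max(0),cv2.minAreaRect(k[:,:2].astype(np.float32)*1000))
E
```

```text
3.2 [ 0.4454 -0.2432  0.3501] [-0.6057 -0.2418  1.8171 -0.      1.5662 -0.7247]
[[-0.1187  0.9929  0.0001]
 [ 0.9929  0.1187 -0.0001]
 [-0.0001  0.0001 -1.    ]]
[[-0.0002 -0.9725 -0.233   0.0651]
 [ 1.     -0.0003  0.0004  0.0002]
 [-0.0004 -0.233   0.9725 -0.1449]
 [ 0.      0.      0.      1.    ]]
lid_bar [352.7 192.2] 0.66 [ 0.5536 -0.2428  0.0703]
groove_left [337.4 191.1] 0.71 [ 0.523  -0.238   0.1081]
groove_right [335.7 188.8] 0.64 [ 0.5199 -0.2349  0.1101]
screwdriver [377.   72.3] 0.65 [ 0.5581 -0.0798  0.0669]
tool_block [292.9  23.5] 0.77 [ 0.4393 -0.0496  0.1093]
dose_bottle [378.7  73.3] 0.85 [ 0.557  -0.0836  0.0796]
bar 440 [ 0.5121 -0.2948  0.1026] [ 0.5311 -0.2106  0.1112] ((521.4214477539062, -253.06729125976562), (9.947509765625, 85.04108428955078), 6.661892890930176)
```

View pics/w1.png

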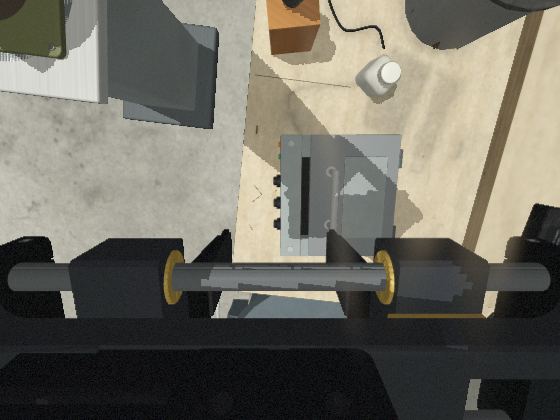

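The wrist picture shows the enclosure at columns 280–402 and rows 135–255. The black groove is at about column 305, rows 155–235, the bar at column 333, the bottle at (378,75) and the block at (292,25). Next I'll measure the groove and enclosure frame more precisely.

```bash
python3 - <<'E'
from h import *
np.set_printoptions(precision=4,suppress=True)
z=np.load('w1.npz'); s=dict(position=z['pos'],orientation=z['o']); d=z['d']; im=z['im']
P=cloud('wrist',d,s)
m=(im.max(2)<60)&(d>0)
m[:145]=0;m[240:]=0;m[:,:297]=0;m[:,315:]=0
n,l,st,c=cv2.connectedComponentsWithStats(m.astype(np.uint8)); i=1+st[1:,4].argmax(); g=P[l==i]
print(st[i],'z',np.percentile(g[:,2],[5,50,95]))
r=cv2.minAreaRect(g[:,:2].astype(np.float32)*1000); print('groove',r)
for n_ in ['w1','side0','scene0']:
    z=np.load(n_+'.npz'); nm=n_[:-1].replace('w','wrist') if n_=='w1' else n_[:-1]
    Q=cloud(nm,z['d'],s)[z['d']>0]
    a=np.radians(6.7); c0=np.array([.534,-.256]); E=np.c_[(Q[:,:2]-c0)@[np.cos(a),np.sin(a)],(Q[:,:2]-c0)@[-np.sin(a),np.cos(a)],Q[:,2]]
    t=E[(abs(E[:,0])<.12)&(abs(E[:,1])<.12)&(abs(E[:,2]-.07)<.004)]
    print(n_,'top ext (x+-85,y+-90)',np.percentile(t[:,0],[.5,99.5]),np.percentile(t[:,1],[.5,99.5]),np.median(t[:,2]))
    k=E[(abs(E[:,0])<.06)&(abs(E[:,1])<.06)&(E[:,2]>.1)&(E[:,2]<.12)]; print('bar (-13, +-45)',np.median(k[:,0]),k.min(0)[:2],k.max(0),np.polyfit(k[:,1],k[:,0],1))
E
```

```text
[301 157   9  78 599] z [0.0602 0.0616 0.063 ]
groove ((486.4920959472656, -259.35308837890625), (11.355850219726562, 116.55321502685547), 6.961109638214111)
w1 top ext (x+-85,y+-90) [-0.0829  0.0849] [-0.0854  0.0911] 0.07008415353157937
bar (-13, +-45) -0.012895524137313274 [-0.0171 -0.0381] [-0.0072  0.0469  0.1112] [-0.0095 -0.0127]
side0 top ext (x+-85,y+-90) [-0.0841  0.0856] [-0.09    0.0882] 0.07106174894864638
bar (-13, +-45) -0.012783339192355244 [-0.0176 -0.0453] [-0.0084  0.0445  0.1129] [-0.0068 -0.0129]
scene0 top ext (x+-85,y+-90) [-0.0842  0.0845] [-0.0876  0.093 ] 0.06993290574134116
bar (-13, +-45) -0.014770380382055593 [-0.0178 -0.043 ] [-0.0074  0.0495  0.1099] [ 0.0069 -0.0142]
```

Call:
{"op": "jog_arm", "data": {"targets": [[0.0267, 0.0009, 0, 0, 0.6], [0.0267, 0.0009, 0, 0, 0.6], [0.0267, 0.0009, 0, 0, 0.6], [0.0267, 0.0009, 0, 0, 0.6], [0.0267, 0.0009, 0, 0, 0.6], [0, 0, 0, 0, 0.6], [0, 0, 0, 0, 0.6]]}}

```text
t: 4.18
position: [0.4343, -0.1094, 0.3504]
orientation: [2.085, 2.349, 0.0]
force: [-0.3, 0.2, 0.1]
gripper_width: 0.603
gripper_force: 0.0
```

```bash
python3 - <<'E'
from h import *
from scipy.optimize import least_squares
np.set_printoptions(precision=4,suppress=True)
s=status.read_state(); print(s['t'],s['position'])
im,d=cams.read_camera('wrist'); save('w2',im); np.savez('w2.npz',im=im,d=d,pos=s['position'],o=s['orientation'])
P=cloud('wrist',d,s)[d>0]
b=P[(abs(P[:,0]-.434)<.06)&(abs(P[:,1]+.025)<.06)]
t=b[abs(b[:,2]-.11)<.004]; print('top',len(t),cv2.minAreaRect(t[:,:2].astype(np.float32)*1000))
for lo,hi in [(.125,.165),(.165,.2)]:
    h=b[(b[:,2]>lo)&(b[:,2]<hi)]
    if len(h)>10:
        r=least_squares(lambda p:np.hypot(h[:,0]-p[0],h[:,1]-p[1])-.0135,[.434,-.025],loss='soft_l1',f_scale=.001); print('handle',lo,len(h),r.x,h.min(0),h.max(0))
h=b[b[:,2]>.203]; print('end',len(h),h.min(0),h.max(0),cv2.minEnclosingCircle(h[:,:2].astype(np.float32)) if len(h) else '')
E
```

```text
4.1833 [ 0.4343 -0.1094  0.3504]
top 1673 ((434.6390075683594, -23.308162689208984), (60.05304718017578, 59.97938537597656), 12.133090019226074)
handle 0.125 45 [ 0.4345 -0.0223] [ 0.4221 -0.0368  0.1252] [ 0.4472 -0.0283  0.1402]
handle 0.165 36 [ 0.4335 -0.0216] [ 0.4214 -0.0358  0.1774] [ 0.4465 -0.0267  0.1993]
end 38086 [ 0.3779 -0.085   0.203 ] [ 0.494  -0.0084  0.4535] ((0.4352281391620636, -0.0679602399468422), 0.05963930860161781)
```

View pics/w2.png

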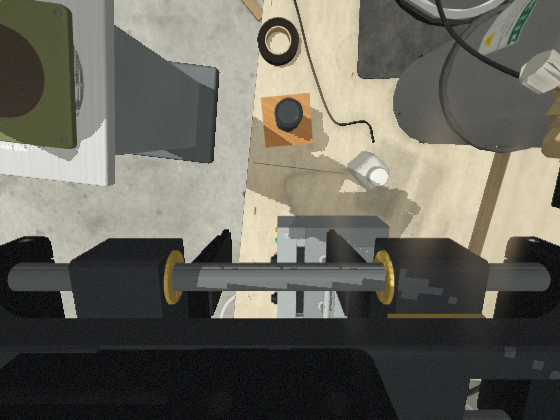

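The picture shows the handle end at (288,112) in the block and nothing in the way. Now down to the grip and close.

Call:
{"op": "jog_arm", "data": {"targets": [[0.0286, 0.0035, 0, 0, 0.6], [0.0286, 0.0035, 0, 0, 0.6], [0.0285, 0.0034, 0, 0, 0.6], [0, 0, 0.01, 0, 0.6], [0, 0, 0.027, 0, 0.6], [0, 0, 0.027, 0, 0.6], [0, 0, 0.027, 0, 0.6], [0, 0, 0.027, 0, 0.6], [0, 0, 0.027, 0, 0.6], [0, 0, 0.018, 0, 0.6], [0, 0, 0.0103, 0, 0.6], [0, 0, 0, 0, 0.6]]}}

```text
t: 5.23
position: [0.433, -0.0246, 0.1736]
orientation: [-2.086, -2.342, 0.005]
force: [-0.2, 1.0, 0.9]
gripper_width: 0.601
gripper_force: 0.0
```

Call:
{"op": "jog_arm", "data": {"targets": [[0, 0, 0, 0, 0.2], [0, 0, 0, 0, 0.2], [0, 0, 0, 0, 0.2], [0, 0, 0, 0, 0.2], [0, 0, 0, 0, 0.1], [0, 0, 0, 0, 0], [0, 0, 0, 0, 0]], "squeeze": 40}}

```text
t: 5.82
position: [0.435, -0.0239, 0.1776]
orientation: [2.087, 2.347, 0.001]
force: [-0.4, 0.2, 2.3]
gripper_width: 0.276
gripper_force: 39.9
```

Call:
{"op": "jog_arm", "data": {"targets": [[0, 0, -0.008, 0, 0], [0, 0, -0.016, 0, 0], [0, 0, -0.016, 0, 0], [0, 0, -0.016, 0, 0], [0, 0, -0.016, 0, 0], [0, 0, -0.016, 0, 0], [0, 0, -0.016, 0, 0], [0, 0, -0.016, 0, 0], [0, 0, -0.01, 0, 0], [0, 0, 0, 0, 0]]}}

```text
t: 6.65
position: [0.4355, -0.0239, 0.3096]
orientation: [2.085, 2.345, 0.004]
force: [0.1, -0.2, -0.4]
gripper_width: 0.277
gripper_force: 39.9
```

```bash
python3 - <<'E'
from h import *
np.set_printoptions(precision=4,suppress=True)
s=status.read_state(); print(s['t'],s['position'],R.from_rotvec(s['orientation']).as_matrix(),s['force'])
p=np.array(s['position'])
out=[]
for c in ['scene','side']:
    im,d=cams.read_camera(c); P=cloud(c,d); np.savez(c+'1.npz',im=im,d=d)
    m=(d>0)&(np.hypot(P[...,0]-p[0],P[...,1]-p[1])<.03)&(P[...,2]>.12)&(P[...,2]<.26)
    q=P[m]
    for lo in np.arange(.12,.26,.02):
        k=q[(q[:,2]>=lo)&(q[:,2]<lo+.02)]
        if len(k)>4: print(c,round(lo,2),len(k),k.mean(0),np.ptp(k,axis=0))
    v,u=np.where(m); 
    if len(u):
        cu,cv_=int(u.mean()),int(v.mean()); crop=im[max(0,cv_-60):cv_+60,max(0,cu-60):cu+60]; print(c,cu,cv_)
        out.append(cv2.resize(crop,(400,400),interpolation=cv2.INTER_CUBIC))
save('tip1',np.hstack(out))
E
```

```text
6.65 [ 0.4355 -0.0239  0.3096] [[-0.117   0.9931  0.0043]
 [ 0.9931  0.117  -0.0007]
 [-0.0012  0.0042 -1.    ]] [ 0.1285 -0.1513 -0.369 ]
scene 0.14 23 [ 0.4348 -0.0249  0.1516] [0.0043 0.0044 0.0167]
scene 0.16 30 [ 0.4344 -0.0238  0.1703] [0.0054 0.005  0.0184]
scene 0.18 30 [ 0.4344 -0.0229  0.1903] [0.0044 0.0051 0.0186]
scene 0.2 34 [ 0.4345 -0.0228  0.2106] [0.0047 0.0066 0.0193]
scene 0.22 46 [ 0.4332 -0.0207  0.2312] [0.0149 0.0118 0.0199]
scene 0.24 142 [ 0.4303 -0.0156  0.2511] [0.0237 0.0223 0.0193]
scene 293 192
side 0.14 12 [ 0.4339 -0.0286  0.152 ] [0.005  0.0041 0.0171]
side 0.16 13 [ 0.434  -0.0287  0.1701] [0.0037 0.0059 0.0174]
side 0.18 18 [ 0.4342 -0.0282  0.19  ] [0.0055 0.0041 0.018 ]
side 0.2 19 [ 0.4345 -0.0276  0.2086] [0.0052 0.0054 0.0184]
side 0.22 16 [ 0.4352 -0.0286  0.2308] [0.0153 0.0088 0.0185]
side 0.24 70 [ 0.4354 -0.0343  0.2509] [0.0255 0.012  0.0195]
side 244 149
```

View pics/tip1.png

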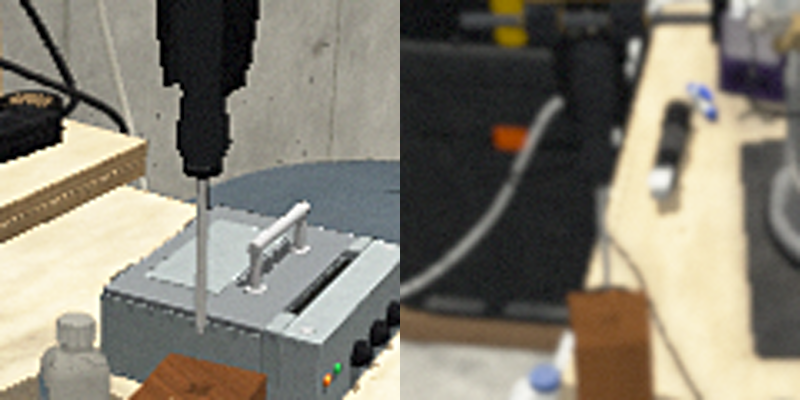

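The screwdriver is held upright, with the shank at about (0.435, -0.0265) and the tip clear of the block. Moving over the left part of the groove.

Call:
{"op": "jog_arm", "data": {"targets": [[-0.015, 0.0018, 0, 0, 0], [-0.027, 0.0032, 0, 0, 0], [-0.027, 0.0032, 0, 0, 0], [-0.027, 0.0032, 0, 0, 0], [-0.027, 0.0032, 0, 0, 0], [-0.027, 0.0032, 0, 0, 0], [-0.025, 0.003, 0, 0, 0], [-0.0137, 0.0016, 0.01, 0, 0], [0, 0, 0.02, 0, 0], [0, 0, 0.02, 0, 0], [0, 0, 0.007, 0, 0], [0, 0, 0, 0, 0]]}}

```text
t: 7.75
position: [0.4771, -0.2073, 0.2454]
orientation: [-2.083, -2.342, 0.002]
force: [-0.9, 0.5, -1.6]
gripper_width: 0.278
gripper_force: 39.9
```

```bash
cat > tip.py <<'E'
from h import *
import sys
np.set_printoptions(precision=4,suppress=True)
s=status.read_state(); print(s['t'],s['position'],s['force'])
p=np.array(s['position']); out=[]
for c in ['scene','side','wrist']:
    im,d=cams.read_camera(c); P=cloud(c,d,s)
    m=(d>0)&(np.hypot(P[...,0]-p[0],P[...,1]-p[1])<.012)&(P[...,2]>.074)&(P[...,2]<.17)
    q=P[m]
    for lo in np.arange(.07,.17,.02):
        k=q[(q[:,2]>=lo)&(q[:,2]<lo+.02)]
        if len(k)>4: print(c,round(lo,2),len(k),k.mean(0),np.ptp(k,axis=0))
    if m.any() and c!='side':
        v,u=np.where(m); cu,cv_=int(u.mean()),int(v.mean())
        out.append(cv2.resize(im[max(0,cv_-50):cv_+50,max(0,cu-50):cu+50],(400,400),interpolation=cv2.INTER_CUBIC))
if out: save(sys.argv[1],np.hstack(out))
E
python3 tip.py tip2
```

```text
7.75 [ 0.4771 -0.2073  0.2454] [-0.9218  0.5317 -1.6337]
scene 0.07 9 [ 0.475  -0.2076  0.0853] [0.0041 0.0046 0.0101]
scene 0.09 23 [ 0.4748 -0.2063  0.0996] [0.0071 0.0053 0.0178]
scene 0.11 17 [ 0.4747 -0.2063  0.1197] [0.0044 0.0047 0.0184]
scene 0.13 25 [ 0.475  -0.2061  0.1398] [0.0044 0.0075 0.0189]
scene 0.15 25 [ 0.4759 -0.2058  0.1596] [0.0066 0.0047 0.0184]
side 0.07 5 [ 0.4747 -0.2109  0.0835] [0.0098 0.0015 0.0156]
side 0.09 16 [ 0.4759 -0.2127  0.1013] [0.0052 0.0035 0.0184]
side 0.11 18 [ 0.4764 -0.2116  0.1196] [0.0049 0.0046 0.0164]
side 0.13 20 [ 0.4771 -0.2114  0.1401] [0.0043 0.0059 0.0195]
side 0.15 15 [ 0.4763 -0.2112  0.1612] [0.0052 0.0035 0.0157]
wrist 0.07 5 [ 0.4755 -0.2059  0.0885] [0.0051 0.0019 0.0031]
wrist 0.09 21 [ 0.4751 -0.2055  0.1004] [0.005  0.0019 0.0178]
wrist 0.11 26 [ 0.4753 -0.2052  0.1196] [0.0048 0.0022 0.0185]
wrist 0.13 14 [ 0.4755 -0.2046  0.1347] [0.0044 0.0015 0.009 ]
```

View pics/tip2.png

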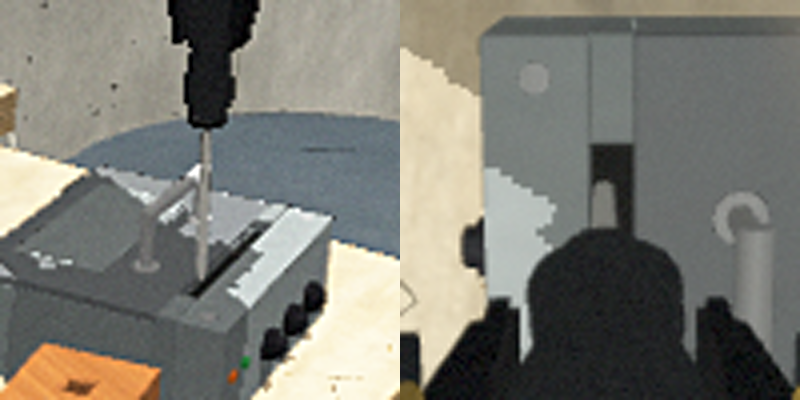

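The scene crop shows the tip over the groove's left part. The wrist crop shows the tip about 2–4 mm toward the robot side of the groove's centreline. Let it settle and re-measure the tip and groove in the same image.

Call:
{"op": "jog_arm", "data": {"targets": [[0, 0, 0, 0, 0], [0, 0, 0, 0, 0], [0, 0, 0, 0, 0]]}}

```text
t: 8.15
position: [0.4793, -0.2087, 0.2509]
orientation: [2.086, 2.347, 0.001]
force: [0.2, 0.3, -1.5]
gripper_width: 0.276
gripper_force: 39.9
```

```bash
cat > rel.py <<'E'
from h import *
np.set_printoptions(precision=4,suppress=True)
s=status.read_state(); print(s['t'],s['position'],s['force']); p=np.array(s['position'])
im,d=cams.read_camera('wrist'); P=cloud('wrist',d,s)
m=(d>0)&(np.hypot(P[...,0]-p[0],P[...,1]-p[1])<.012)&(P[...,2]>.074)&(P[...,2]<.13)
k=P[m]; print('shank',len(k),k.mean(0),'tip z',k[:,2].min(), 'slope',np.polyfit(k[:,2],k[:,0],1)[0])
g=(im.max(2)<60)&(d>0)&(P[...,2]<.0655)&(P[...,2]>.056)&(abs(P[...,0]-.48)<.03)&(P[...,1]>-.36)&(P[...,1]<-.16)
q=P[g]; r=cv2.minAreaRect(q[:,:2].astype(np.float32)*1000); print(len(q),r,'ymax',q[:,1].max())
e=q[q[:,1]>-.215]; print('groove floor near left end x',e[:,0].min(),e[:,0].max(),e.mean(0))
E
python3 rel.py
```

```text
8.15 [ 0.4793 -0.2087  0.2509] [ 0.1824  0.2598 -1.4695]
shank 44 [ 0.4786 -0.2075  0.111 ] tip z 0.09135495567687998 slope 0.0009997651987187924
150 ((480.5799255371094, -214.8689727783203), (10.419001579284668, 25.954044342041016), 6.564149379730225) ymax -0.20160528003129274
groove floor near left end x 0.4739859118450142 0.485658429308752 [ 0.4799 -0.2079  0.0616]
```

Call:
{"op": "jog_arm", "data": {"targets": [[0, 0.001, 0.005, 0, 0], [0, 0, 0.005, 0, 0], [0, 0, 0.005, 0, 0], [0, 0, 0.004, 0, 0], [0, 0, 0.001, 0, 0], [0, 0, 0, 0, 0], [0, 0, 0, 0, 0], [0, 0, 0, 0, 0]]}}

```text
t: 8.87
position: [0.4798, -0.2085, 0.2296]
orientation: [-2.087, -2.347, 0.0]
force: [0.1, 0.6, -2.5]
gripper_width: 0.275
gripper_force: 39.9
```

```bash
python3 rel.py
```

```text
8.8667 [ 0.4798 -0.2085  0.2296] [ 0.0829  0.5503 -2.5056]
shank 62 [ 0.4788 -0.2068  0.0998] tip z 0.07464368701422147 slope 0.0029302627044267594
144 ((480.40167236328125, -212.09976196289062), (11.873981475830078, 20.21025848388672), 6.780807018280029) ymax -0.20168180987751258
groove floor near left end x 0.47343892781711805 0.4866290904883881 [ 0.4803 -0.2073  0.0616]
```

Call:
{"op": "jog_arm", "data": {"targets": [[0.0015, 0.001, 0, 0, 0], [0.0015, 0, 0, 0, 0], [0.0015, 0, 0, 0, 0], [0, 0, 0, 0, 0], [0, 0, 0, 0, 0], [0, 0, 0, 0, 0]]}}

```text
t: 9.42
position: [0.4804, -0.2039, 0.2298]
orientation: [2.087, 2.348, -0.0]
force: [0.2, 0.4, -1.3]
gripper_width: 0.277
gripper_force: 39.9
```

```bash
python3 rel.py
```

```text
9.4167 [ 0.4804 -0.2039  0.2298] [ 0.171   0.3582 -1.3492]
shank 63 [ 0.4794 -0.2022  0.1002] tip z 0.07519535650655751 slope 0.005969524818391901
99 ((480.1552429199219, -209.6425018310547), (11.923666000366211, 15.856369018554688), 7.02555513381958) ymax -0.2010480670226106
groove floor near left end x 0.4736065924107447 0.4866614730831269 [ 0.4802 -0.2075  0.062 ]
```

Call:
{"op": "jog_arm", "data": {"targets": [[-0.0025, 0, 0, 0, 0], [-0.0025, 0, 0, 0, 0], [-0.0025, 0, 0, 0, 0], [-0.0025, 0, 0, 0, 0], [-0.0025, 0, 0, 0, 0], [-0.0025, 0, 0, 0, 0], [-0.0025, 0, 0, 0, 0], [-0.0025, 0, 0, 0, 0], [-0.0025, 0, 0, 0, 0], [-0.0025, 0, 0, 0, 0], [-0.0025, 0, 0, 0, 0], [-0.0025, 0, 0, 0, 0]]}}

```text
t: 10.47
position: [0.4839, -0.2339, 0.2298]
orientation: [-2.088, -2.348, -0.0]
force: [-0.2, -0.9, -1.2]
gripper_width: 0.277
gripper_force: 39.9
```

Call:
{"op": "jog_arm", "data": {"targets": [[-0.0025, 0, 0, 0, 0], [-0.0025, 0, 0, 0, 0], [-0.0025, 0, 0, 0, 0], [-0.0025, 0, 0, 0, 0], [-0.0025, 0, 0, 0, 0], [-0.0025, 0, 0, 0, 0], [-0.0025, 0, 0, 0, 0], [-0.0025, 0, 0, 0, 0], [-0.0025, 0, 0, 0, 0], [-0.0025, 0, 0, 0, 0], [-0.0025, 0, 0, 0, 0], [-0.0025, 0, 0, 0, 0]]}}

```text
t: 11.47
position: [0.4874, -0.2638, 0.2298]
orientation: [2.088, 2.348, 0.0]
force: [-0.1, -0.5, -0.9]
gripper_width: 0.277
gripper_force: 39.9
```

Call:
{"op": "jog_arm", "data": {"targets": [[-0.0025, 0, 0, 0, 0], [-0.0025, 0, 0, 0, 0], [-0.0025, 0, 0, 0, 0], [-0.0025, 0, 0, 0, 0], [-0.0025, 0, 0, 0, 0], [-0.0025, 0, 0, 0, 0], [-0.0025, 0, 0, 0, 0], [-0.0025, 0, 0, 0, 0], [-0.0025, 0, 0, 0, 0], [-0.0025, 0, 0, 0, 0], [-0.0025, 0, 0, 0, 0], [-0.0025, 0, 0, 0, 0]]}}

```text
t: 12.47
position: [0.4909, -0.2936, 0.2298]
orientation: [2.088, 2.348, -0.0]
force: [0.1, -0.6, -0.7]
gripper_width: 0.28
gripper_force: 39.9
```

Call:
{"op": "jog_arm", "data": {"targets": [[-0.0025, 0, 0, 0, 0], [-0.0025, 0, 0, 0, 0], [-0.0025, 0, 0, 0, 0], [-0.0025, 0, 0, 0, 0], [-0.0025, 0, 0, 0, 0], [-0.0025, 0, 0, 0, 0], [-0.0025, 0, 0, 0, 0], [-0.0025, 0, 0, 0, 0], [-0.0025, 0, 0, 0, 0], [-0.0005, 0, 0, 0, 0], [0, 0, 0, 0, 0]]}}

```text
t: 13.38
position: [0.4935, -0.3158, 0.2297]
orientation: [-2.087, -2.346, -0.001]
force: [-0.4, 1.9, 0.4]
gripper_width: 0.277
gripper_force: 39.9
```

```bash
python3 - <<'E'
from h import *
np.set_printoptions(precision=4,suppress=True)
s=status.read_state(); print(s['t'],s['position'],s['force'],s['moment']); p=np.array(s['position'])
for c in ['side','scene']:
    im,d=cams.read_camera(c); P=cloud(c,d)
    m=(d>0)&(np.hypot(P[...,0]-p[0],P[...,1]-p[1])<.012)&(P[...,2]>.074)&(P[...,2]<.16); k=P[m]; print(c,len(k),k.mean(0),k[:,2].min(),np.polyfit(k[:,2],k[:,1],1))
    v,u=np.where(m); cu,cv_=int(u.mean()),int(v.max()); save('end_'+c,cv2.resize(im[cv_-40:cv_+40,cu-40:cu+40],(400,400),interpolation=cv2.INTER_CUBIC))
a=[cv2.imread(f'pics/end_{c}.png') for c in ['side','scene']]; cv2.imwrite('pics/end.png',np.hstack(a))
E
```

```text
13.3833 [ 0.4935 -0.3158  0.2297] [-0.3709  1.9205  0.4236] [ 0.6586  0.0352 -0.0235]
side 70 [ 0.4923 -0.3193  0.113 ] 0.07401345459128988 [-0.0102 -0.3182]
scene 80 [ 0.492  -0.3137  0.1183] 0.07492741953846335 [ 0.0381 -0.3182]
```

View pics/end.png

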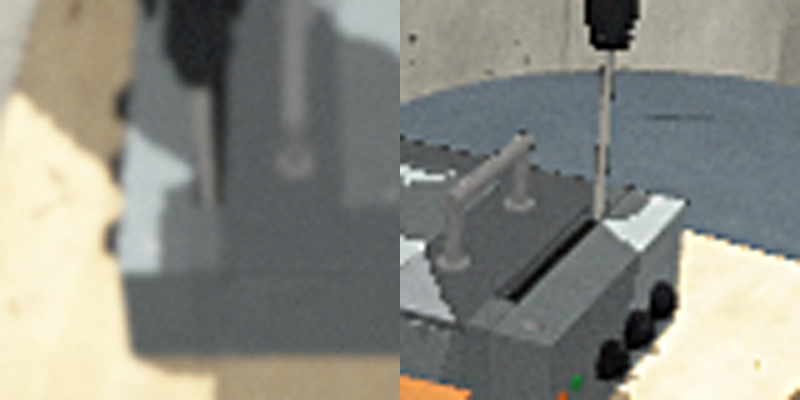

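The tip is at the groove's right end: scene crop (598,215), with a light +1.9 N reaction from the end wall. Lift out and go back over the block.

Call:
{"op": "jog_arm", "data": {"targets": [[0.0005, 0, -0.005, 0, 0], [0, 0, -0.015, 0, 0], [0, 0, -0.02, 0, 0], [0, 0, -0.02, 0, 0], [0, 0, -0.02, 0, 0], [0, 0, 0, 0, 0]]}}

```text
t: 13.98
position: [0.4951, -0.3172, 0.3157]
orientation: [2.081, 2.34, -0.0]
force: [0.6, 0.2, -0.1]
gripper_width: 0.275
gripper_force: 39.9
```

Call:
{"op": "jog_arm", "data": {"targets": [[0.015, -0.0012, 0, 0, 0], [0.0297, -0.0023, 0, 0, 0], [0.0297, -0.0023, 0, 0, 0], [0.0297, -0.0023, 0, 0, 0], [0.0297, -0.0023, 0, 0, 0], [0.0297, -0.0023, 0, 0, 0], [0.0297, -0.0024, 0, 0, 0], [0.0297, -0.0024, 0, 0, 0], [0.0297, -0.0024, 0, 0, 0], [0.0297, -0.0024, 0, 0, 0], [0.0146, -0.0011, 0, 0, 0], [0, 0, 0, 0, 0]]}}

```text
t: 14.98
position: [0.4341, -0.0208, 0.308]
orientation: [-2.082, -2.351, 0.001]
force: [-0.2, -0.6, -1.2]
gripper_width: 0.274
gripper_force: 39.9
```

Call:
{"op": "jog_arm", "data": {"targets": [[0, 0, 0, 0, 0], [0, 0, 0, 0, 0], [0, 0, 0, 0, 0]]}}

```text
t: 15.23
position: [0.4355, -0.0242, 0.3091]
orientation: [-2.089, -2.346, 0.001]
force: [-0.1, -0.8, -1.9]
gripper_width: 0.278
gripper_force: 39.9
```

```bash
cat > hole.py <<'E'
from h import *
np.set_printoptions(precision=4,suppress=True)
s=status.read_state(); print(s['t'],s['position'],s['force'],s['orientation']); p=np.array(s['position'])
out=[]
for c in ['scene','side','wrist']:
    im,d=cams.read_camera(c); P=cloud(c,d,s)
    m=(d>0)&(np.hypot(P[...,0]-p[0],P[...,1]-p[1])<.012)&(P[...,2]>.125)&(P[...,2]<.21); k=P[m]
    if len(k)>8: print(c,len(k),k.mean(0),k[:,2].min(),np.polyfit(k[:,2],k[:,0],1)[0],np.polyfit(k[:,2],k[:,1],1)[0])
    t=P[(d>0)&(abs(P[...,2]-.11)<.003)&(abs(P[...,0]-.434)<.05)&(abs(P[...,1]+.023)<.05)]; print('block',len(t),cv2.minAreaRect(t[:,:2].astype(np.float32)*1000) if len(t)>5 else '')
    if c!='side':
        pr=cams.camera_params(c); cu,cv_=(293,240) if c=='scene' else (288,200)
        v,u=np.where(m)
        if len(u): cu,cv_=int(u.mean()),int(v.mean())
        out.append(cv2.resize(im[max(0,cv_-50):cv_+50,max(0,cu-50):cu+50],(400,400),interpolation=cv2.INTER_CUBIC))
save('hole',np.hstack(out))
E
python3 hole.py
```

```text
15.2333 [ 0.4355 -0.0242  0.3091] [-0.0504 -0.7763 -1.8705] [-2.0886 -2.3461  0.0012]
scene 120 [ 0.4339 -0.0238  0.1796] 0.14245074428779372 0.002260628583763921 0.018725827878278128
block 574 ((434.7582092285156, -23.872020721435547), (60.64543151855469, 63.79591369628906), 12.871928215026855)
side 54 [ 0.4344 -0.0284  0.1807] 0.14654492039004924 -3.154522895909881e-05 0.03159935347953124
block 384 ((433.7785949707031, -24.581066131591797), (60.07221984863281, 65.43270111083984), 9.736100196838379)
wrist 66 [ 0.4344 -0.0225  0.1784] 0.150904729516572 0.0026713579693433895 0.02791150268896364
block 2279 ((434.466064453125, -23.279666900634766), (59.984466552734375, 60.441490173339844), 12.256529808044434)
```

View pics/hole.png

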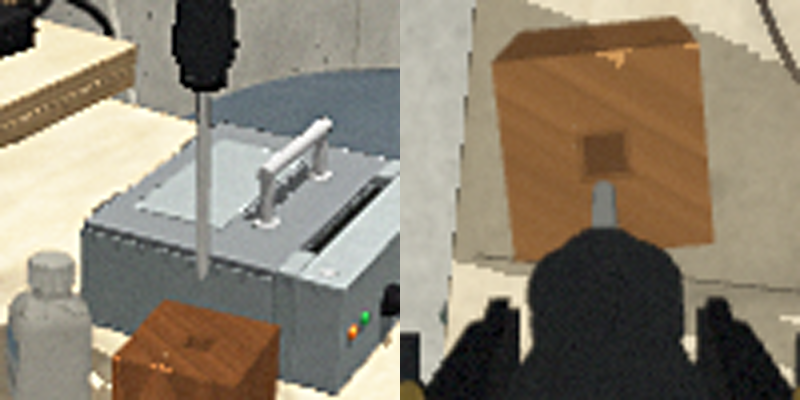

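The wrist crop shows the tip just short of the hole mouth, (605,190) against the hole at (605,155), which comes from perspective plus an offset of about 2 mm. I'll shift 2 mm and start inserting.

Call:
{"op": "jog_arm", "data": {"targets": [[0.0018, 0, 0, 0, 0], [0, 0, 0.01, 0, 0], [0, 0, 0.012, 0, 0], [0, 0, 0.012, 0, 0], [0, 0, 0.012, 0, 0], [0, 0, 0.008, 0, 0], [0, 0, 0, 0, 0]]}}

```text
t: 15.97
position: [0.4339, -0.0215, 0.2524]
orientation: [-2.085, -2.344, 0.004]
force: [-1.3, 0.1, -1.3]
gripper_width: 0.279
gripper_force: 39.9
```

Call:
{"op": "jog_arm", "data": {"targets": [[0, 0, 0.01, 0, 0], [0, 0, 0.012, 0, 0], [0, 0, 0.012, 0, 0], [0, 0, 0.012, 0, 0], [0, 0, 0.012, 0, 0], [0, 0, 0.009, 0, 0], [0, 0, 0.005, 0, 0], [0, 0, 0, 0, 0], [0, 0, 0, 0, 0]]}}

```text
t: 16.72
position: [0.4354, -0.0217, 0.1836]
orientation: [-2.088, -2.347, 0.0]
force: [-0.4, -0.3, -0.5]
gripper_width: 0.279
gripper_force: 39.9
```

Call:
{"op": "jog_arm", "data": {"targets": [[0, 0, 0.003, 0, 0], [0, 0, 0.002, 0, 0], [0, 0, 0, 0, 0], [0, 0, 0, 0, 0]]}}

```text
t: 17.05
position: [0.4354, -0.0217, 0.179]
orientation: [2.087, 2.347, 0.0]
force: [-0.1, -0.3, -0.8]
gripper_width: 0.274
gripper_force: 39.9
```

Call:
{"op": "jog_arm", "data": {"targets": [[0, 0, 0, 0, 0.35], [0, 0, 0, 0, 0.6], [0, 0, 0, 0, 0.6], [0, 0, 0, 0, 0.6], [0, 0, 0, 0, 0.6], [0, 0, 0, 0, 0.6], [0, 0, 0, 0, 0.6]]}}

```text
t: 17.63
position: [0.4354, -0.0217, 0.1788]
orientation: [2.088, 2.348, 0.0]
force: [-0.1, 0.2, -0.8]
gripper_width: 0.597
gripper_force: 0.0
```

Call:
{"op": "jog_arm", "data": {"targets": [[0, 0, -0.01, 0, 0.6], [0, 0, -0.02, 0, 0.6], [0, 0, -0.03, 0, 0.6], [0, 0, -0.03, 0, 0.6], [0, 0, -0.03, 0, 0.6], [0, 0, -0.02, 0, 0.6], [0, 0, 0, 0, 0.6]]}}

```text
t: 18.22
position: [0.4373, -0.022, 0.3255]
orientation: [2.082, 2.341, 0.009]
force: [0.5, 0.4, 0.7]
gripper_width: 0.596
gripper_force: 0.0
```

Call:
{"op": "jog_arm", "data": {"targets": [[-0.015, 0.0035, 0, 0, 0.5], [-0.028, 0.0067, 0, 0, 0.5], [-0.028, 0.0067, 0, 0, 0.5], [-0.028, 0.0067, 0, 0, 0.5], [-0.028, 0.0067, 0, 0, 0.5], [-0.028, 0.0067, 0, 0, 0.5], [-0.028, 0.0067, 0, 0, 0.5], [-0.028, 0.0067, 0, 0, 0.5], [-0.0318, 0.0073, 0, 0, 0.5], [0, 0, 0, 0, 0.5], [0, 0, 0, 0, 0.5], [0, 0, 0, 0, 0.5]]}}

```text
t: 19.22
position: [0.5206, -0.2557, 0.318]
orientation: [-2.087, -2.346, -0.0]
force: [0.3, -0.0, -0.9]
gripper_width: 0.498
gripper_force: 0.0
```

```bash
python3 - <<'E'
from h import *
np.set_printoptions(precision=4,suppress=True)
s=status.read_state(); print(s['t'],s['position'],s['force'])
im,d=cams.read_camera('wrist'); P=cloud('wrist',d,s); im2,d2=cams.read_camera('scene'); P2=cloud('scene',d2)
save('w3',np.hstack([cv2.resize(im,(400,300)),cv2.resize(im2[160:300,200:387],(400,300))]))
for n,(q,dd) in dict(wrist=(P,d),scene=(P2,d2)).items():
    m=dd>0
    k=q[m&(abs(q[...,0]-.5215)<.02)&(abs(q[...,1]+.256)<.06)&(q[...,2]>.095)&(q[...,2]<.12)]
    if len(k)>10: print(n,'bar',len(k),k.min(0),k.max(0),cv2.minAreaRect(k[:,:2].astype(np.float32)*1000))
    h=q[m&(np.hypot(q[...,0]-.4345,q[...,1]+.023)<.03)&(q[...,2]>.12)]
    if len(h)>10: print(n,'driver',len(h),h[:,2].max(),h.mean(0))
E
```

```text
19.2167 [ 0.5206 -0.2557  0.318 ] [ 0.262  -0.0276 -0.8544]
wrist bar 585 [ 0.5125 -0.3002  0.104 ] [ 0.5313 -0.2105  0.1103] ((521.9087524414062, -255.27792358398438), (8.751999855041504, 89.39946746826172), 6.559725761413574)
scene bar 102 [ 0.512  -0.2989  0.095 ] [ 0.5282 -0.2089  0.1098] ((520.0306396484375, -254.01016235351562), (10.044416427612305, 90.53490447998047), 4.265744686126709)
scene driver 697 0.2093304522944285 [ 0.4293 -0.0151  0.1687]
```

View pics/w3.png

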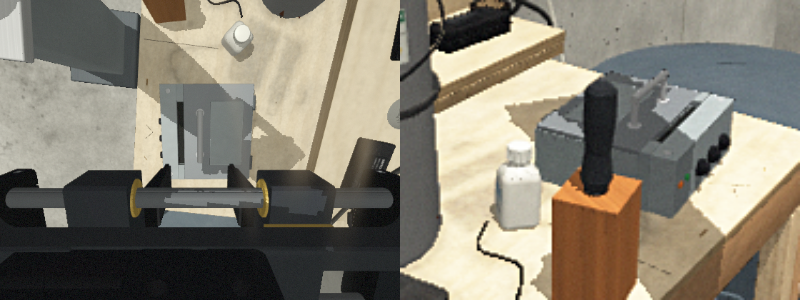

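The screwdriver is seated in the block (top at 0.209) and the bottle is untouched. The bar is centred between the fingers at about (0.522, -0.255). Descend and grip.

Call:
{"op": "jog_arm", "data": {"targets": [[0, 0.0012, 0.012, 0, 0.5], [0, 0, 0.025, 0, 0.5], [0, 0, 0.025, 0, 0.5], [0, 0, 0.025, 0, 0.5], [0, 0, 0.025, 0, 0.5], [0, 0, 0.025, 0, 0.5], [0, 0, 0.025, 0, 0.5], [0, 0, 0.02, 0, 0.5], [0, 0, 0.015, 0, 0.5], [0, 0, 0.01, 0, 0.5], [0, 0, 0, 0, 0.5], [0, 0, 0, 0, 0.5]]}}

```text
t: 20.32
position: [0.522, -0.2554, 0.1115]
orientation: [-2.086, -2.348, 0.0]
force: [0.5, -0.6, -0.5]
gripper_width: 0.498
gripper_force: 0.0
```

Call:
{"op": "jog_arm", "data": {"targets": [[0, 0, 0, 0, 0.25], [0, 0, 0, 0, 0.15], [0, 0, 0, 0, 0.1], [0, 0, 0, 0, 0.05], [0, 0, 0, 0, 0], [0, 0, 0, 0, 0], [0, 0, 0, 0, 0]], "squeeze": 30}}

```text
t: 20.9
position: [0.5217, -0.2561, 0.112]
orientation: [-2.087, -2.347, 0.002]
force: [-3.5, -0.4, 2.3]
gripper_width: 0.095
gripper_force: 30.0
```

Call:
{"op": "jog_arm", "data": {"targets": [[0, 0.0018, -0.004, 0, 0], [0, 0.002, -0.004, 0, 0], [0, 0.0022, -0.0039, 0, 0], [0, 0.0023, -0.0038, 0, 0], [0, 0.0025, -0.0037, 0, 0], [0, 0.0026, -0.0036, 0, 0], [0, 0, 0, 0, 0]]}}

```text
t: 21.48
position: [0.5348, -0.2545, 0.1355]
orientation: [-2.086, -2.346, 0.003]
force: [-6.9, -1.5, 1.8]
gripper_width: 0.096
gripper_force: 30.0
```

Call:
{"op": "jog_arm", "data": {"targets": [[0, 0.0028, -0.0035, 0, 0], [0, 0.003, -0.0033, 0, 0], [0, 0.0031, -0.0032, 0, 0], [0, 0.0033, -0.003, 0, 0], [0, 0.0034, -0.0029, 0, 0], [0, 0.0035, -0.0028, 0, 0], [0, 0.0036, -0.0026, 0, 0], [0, 0.0037, -0.0024, 0, 0], [0, 0, 0, 0, 0]]}}

```text
t: 22.23
position: [0.5613, -0.2515, 0.1613]
orientation: [-2.086, -2.346, 0.003]
force: [-8.9, 0.2, 9.7]
gripper_width: 0.097
gripper_force: 30.0
```

```bash
cat > lid.py <<'E'
from h import *
np.set_printoptions(precision=4,suppress=True)
s=status.read_state(); print(s['t'],s['position'],s['force'],s['gripper_width'])
a=np.radians(6.8); ux=np.array([np.cos(a),np.sin(a)]); o=np.array([.5345,-.2545])
p=np.array(s['position']); e=(p[:2]-o)@ux; zz=p[2]-.006
print('enc x,z',e,zz,'theta',np.degrees(np.arctan2(zz-.064,.081-e))-23.05,'r',np.hypot(zz-.064,.081-e))
for c in ['scene','side']:
    im,d=cams.read_camera(c); P=cloud(c,d); np.savez(c+'L.npz',im=im,d=d)
    E=np.stack([(P[...,:2]-o)@ux,(P[...,:2]-o)@[-ux[1],ux[0]],P[...,2]],-1)
    q=E[(d>0)&(abs(E[...,1])<.088)&(E[...,0]>-.06)&(E[...,0]<.075)&(E[...,2]>.075)&(E[...,2]<.2)]
    th=np.degrees(np.arctan2(q[:,2]-.064,.081-q[:,0])); h,b=np.histogram(th,np.arange(0,90,2)); print(c,len(q),[(int(x),int(n)) for x,n in zip(b,h) if n>15])
    if c=='scene': save('lid_'+str(round(s['t'])),im[130:340,200:480])
E
python3 lid.py
```

```text
22.2333 [ 0.5613 -0.2515  0.1613] [-8.9091  0.2002  9.6843] 0.09673480563864505
enc x,z 0.027015576388305356 0.1552562077866711 theta 36.342719439040806 r 0.1060283615467625
scene 754 [(34, 29), (36, 82), (38, 92), (40, 37), (42, 28), (44, 25), (48, 23), (50, 30), (52, 32), (54, 37), (56, 53), (58, 53), (60, 45), (62, 45), (64, 31), (66, 26), (68, 31), (70, 31)]
side 2661 [(34, 21), (36, 392), (38, 696), (40, 242), (42, 262), (44, 184), (46, 133), (48, 108), (50, 83), (52, 76), (54, 55), (56, 89), (58, 131), (60, 83), (62, 33), (64, 24), (66, 20), (68, 19)]
```

Call:
{"op": "jog_arm", "data": {"targets": [[0, 0.0036, -0.0026, 0, 0], [0, 0.0038, -0.0024, 0, 0], [0, 0.0039, -0.0022, 0, 0], [0, 0.0041, -0.002, 0, 0], [0, 0.0041, -0.0017, 0, 0], [0, 0.0042, -0.0016, 0, 0], [0, 0, 0, 0, 0], [0, 0, 0, 0, 0], [0, 0, 0, 0, 0]]}}

```text
t: 23.08
position: [0.586, -0.2487, 0.1734]
orientation: [2.086, 2.347, 0.001]
force: [-3.9, 0.3, 6.8]
gripper_width: 0.091
gripper_force: 30.0
```

```bash
python3 lid.py; python3 - <<'E'
from h import *
from scipy.optimize import least_squares
z=np.load('sideL.npz'); P=cloud('side',z['d']); a=np.radians(6.8); ux=np.array([np.cos(a),np.sin(a)]); o=np.array([.5345,-.2545])
for c in ['side','scene']:
    z=np.load(c+'L.npz'); P=cloud(c,z['d'])
    x=(P[...,:2]-o)@ux; y=(P[...,:2]-o)@[-ux[1],ux[0]]; q=(z['d']>0)&(abs(y)<.085)&(x>-.04)&(x<.07)&(P[...,2]>.08)
    X,Z=x[q]-.081,P[...,2][q]-.064
    # lid top plane (6 mm above hinge plane): residual; also try underside plane (0)
    for off in (.006,0.):
        th=np.radians(np.arange(30,65,.5)); n=[(abs(X*np.sin(t)+Z*np.cos(t)-off)<.0015).sum() for t in th]
        print(c,off,len(X),np.degrees(th[np.argmax(n)]),max(n))
E
```

```text
23.0833 [ 0.586  -0.2487  0.1734] [-3.9337  0.2904  6.7777] 0.09136882148172493
enc x,z 0.0518485357214712 0.1674374678289704 theta 51.21073406916089 r 0.10746682102142795
scene 685 [(50, 275), (52, 47), (66, 35), (68, 42), (70, 76), (72, 41), (74, 23), (76, 23), (78, 47), (80, 20)]
side 1997 [(50, 51), (52, 622), (54, 404), (56, 189), (58, 118), (60, 85), (62, 81), (64, 58), (66, 58), (68, 52), (70, 61), (72, 71), (74, 78), (78, 27), (80, 19)]
side 0.006 11977 50.5 1279
side 0.0 11977 53.5 676
scene 0.006 4960 47.0 109
scene 0.0 4960 51.0 232
```

```bash
ls -t pics | head -1
```

```text
lid_23.png
```

View pics/lid_23.png

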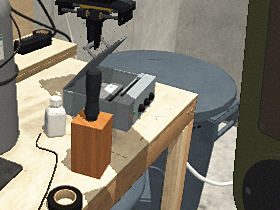

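Call:
{"op": "jog_arm", "data": {"targets": [[0, 0, 0, 0, 0], [0, 0, 0, 0, 0], [0, 0, 0, 0, 0], [0, 0, 0, 0, 0], [0, 0, 0, 0, 0], [0, 0, 0, 0, 0], [0, 0, 0, 0, 0], [0, 0, 0, 0, 0], [0, 0, 0, 0, 0], [0, 0, 0, 0, 0]]}}

```text
t: 24.02
position: [0.586, -0.2487, 0.1734]
orientation: [2.086, 2.346, 0.001]
force: [-4.4, 0.6, 6.3]
gripper_width: 0.098
gripper_force: 30.0
```

The picture shows the lid held open by the gripper at (105,45), the screwdriver standing in the block at (92,92), and the bottle and tape in place. The hold is steady, so I'm handing in.

```bash
python3 -c "
from plant import job; print(job.job_done())"
```

```text
the job is handed in; nothing more can be done
None
```

The job is handed in at about 24 s: the screwdriver ran the whole groove left to right at 3 cm/s and is back in the block, the gripper holds the lid by its bar at about 50 degrees, and the tape and bottle were left where they stood.

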